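# Clip the lacquer sample to the easel

## Task

Lift the lacquered sample plate out of its rack by its two narrow side edges and stand it on the easel's ledge against the board, lacquered side outward and its edges in line with the board's. Then squeeze the spring clip open, push it fully home over one upright side edge of board and plate together, below the lacquer and level with the ledge, and let it close so that it holds them. The fingers must not touch the plate's faces, nothing but air may touch the wet lacquer, and leave the bottle, tin and spatula where they are.

Things in the scene. Friction and masses are not known exactly. Their poses are not given: they have to be found in the camera images.
- easel: Fixed wooden easel: base 130 x 120 x 16 mm, carrying the tilted board. Origin: centre of the base's underside. At yaw 0 the board's front looks to +x, away from the robot. The ledge is 40 mm above the bench. Low behind the board a block fills board-frame x -34 to -8 mm below z -6; both side edges of the board are free.
- easel_board: The easel's plywood board, tilted back 0.26 rad, with ledge. Origin: on its front face, mid-width, where it meets the ledge's top. Axes: x out of the front face, y along the width, z up along the board. Board: x -8 to 0 mm, y -34 to 34, up to z 70. Ledge top at z 0 from x 0 to 18; a lip at x 12 to 18 stands up to z 8, so the plate's foot has 12 mm of room.
- rack: Fixed wooden rack block 60 x 76 x 46 mm with a groove 8 mm wide along its y, 36 mm deep, floor 10 mm above the bench, in which the plate stands upright. Origin: centre of its underside.
- plate: Loose wooden sample plate, 68 mm wide (y), 110 tall (z), 6 thick (x), 40 g. Its side edges are 5 mm thick; the slightly raised faces start 4 mm in from them. Origin: centre of its underside. Its +x face carries the dark wet lacquer from z 55 to 105 mm over nearly the full width; the rest is bare wood. It may lean up to 0.06 rad in the groove.
- plate_front (a point): Centre of the plate's lacquered face: 3 mm in +x and 55 mm up from the plate's origin.
- clip: Loose steel spring clip, like a big clothes peg, lying on its side, 70 g, 24 mm thick (z 0 to 24). Origin: on the hinge axis (own z), at the underside. Closed, the jaws point to +x, tips 44 mm from the hinge; the two handles spread to -x, ending 51 mm behind the hinge, 69 mm apart over the outside. A hinge barrel of radius 9 mm stops the edge inside the jaws: there the clip is home.
- clip_arm (a joint): Clip's opening: 0 closed, 0.72 rad full, 0.34 closed on board and plate (14 mm). Squeeze the handles about 46 mm behind the hinge with 15 N or more: at full they are parallel, 28 mm over the outside, reach 60 mm behind the hinge, and the jaws gape 25 to 30 mm. The frame of clip belongs to the half on +y, which turns by +q/2 from the clip's middle line.
- dropper: Bystander: white dropper bottle, diameter 34 mm, 100 mm tall. Origin: centre of its underside.
- tin: Bystander: metal tin, diameter 70 mm, 75 mm tall. Origin: centre of its underside.
- knife: Bystander: spatula 190 mm long lying along its own x. Origin: underside, near its middle.

How it is judged:
By the outcome, as a careful person would: the job done as asked, in the order asked, and still so for the second after the job is handed in, with the robot touching nothing.
It also fails if it takes over 51 s, if anything falls off the work surface, if the arm or the gripper's body presses on something with over 40 N, if the wrist force passes 120 N, or if a joint passes its speed limit or range.

## Robot

A 6-joint arm with a two-finger parallel gripper is mounted at the origin on the work surface. World frame = base frame: x ahead of the robot, y to its left, z up, the work surface at z = 0. Lengths are in m, angles in rad, forces in N, time in s.
With the tool pointing down it reaches from about 0.4 to 0.825 m from the base axis. Payload 7 kg.
Tool frame: the origin (TCP) lies at the very end of the fingers, on their centre line; the grasp point (between the pads) lies 19 mm behind it (arm.grasp_offset is the distance from the TCP to the grasp point, in m); z points along the fingers, y is the line along which they close (so a half turn about z gives the same grasp; the last joint's range is limited). The gripper opens to 88 mm and grips with 3 to 60 N. Pads are 19 mm wide; open, the fingers measure 130 mm over their backs; the gripper's body (78 mm by 193 mm) begins 47 mm behind the grasp point.
Start: joints at [-0.83, 0.359, 0.012, 0, -1.224, -0.288], TCP at [0.295, -0.607, 0.227] pointing down, gripper open.
Joint ranges: [-3.07, 3.07], [-1.43, 2.12], [-1.02, 1.25], [-3.03, 1.67], [-3.05, -0], [-3.03, 3.03]. Speed limits (rad/s): [2.39, 2.39, 3.01, 3.14, 3.14, 3.14].

## Interface

Orientations are given as [roll, pitch, yaw] about the fixed x, y, z axes, in that order (R = Rz(yaw) Ry(pitch) Rx(roll)).
In Python, from station import get_state, cams, arm, nets gives the robot as it stands.
- The arm moves only by the shell command python3 -m creep 'ROWS' [FORCE]. ROWS is a JSON object of lists of equal length, an entry for each row: "translation": the shift along the world's x, y, z in mm, a list of three; "spin": the turn about the world's z in rad; "gripper": the opening, from 0 (shut) to 1 (fully open). In form: {"translation": [[dx, dy, dz], ...], "spin": [spin, ...], "gripper": [gripper, ...]}. A call has 1 to 8 rows; each row shifts and turns the commanded pose from where the row before left it; what a row does not reach is not made up. A row lasts 1/10 s, in which the tool goes at most 50 mm and 8.59 degrees, less where a joint would pass 70% of its speed; a pose out of reach is approached as far as the arm can. A call is refused whole if a number of a shift passes 50 or a number of a turn 0.15, either way. A call with a gripper value outside its range is refused whole. The fingers move at their own pace and stop on an object; FORCE is the grip in N (left out, the last holds). Time passes only in rows, so rows that do not move let the fingers close. It gives the time, the measured TCP pose, the force, the opening and the grip force at its end, in the units of the state.
- get_state(): the state, without advancing time (a new reading comes with each control period).
- cams.grab_frame(name): name is "scene" or "top" or "wrist"; returns a dict with "img" (480x640x3 uint8, red, green, blue), "mtx" (3x3 intrinsics, pixels), "R" (3x3) and "t" (3): a world point X has camera coordinates R X + t. Camera axes: x right, y down, z forward; pixel columns grow to the right and rows downward; lengths in m; the calibration is good to about 2 mm. A picture is of the moment at which its call begins. There is no depth.
- arm.job_done(): hands the job in; it is judged then, once.
Trained networks look in the newest picture that a camera, given by its name, has taken for a name from the list of things; names that differ only in an ending like _2 or _b are one class to them, and where a whole thing is asked for, a point or a joint stands for the part that bears it (a point fixed in the world has none). Each returns a list of dicts, best first, with "confidence" (0 to 1); they miss things now and then, are a little off and sometimes report something else, mostly with a low value. They report only what shows in the picture. A call takes as long as a camera call.
- nets.search_frame(camera, label): "centre" ([x, y, z] in m, in world coordinates, good to about 4 mm: the middle of the surface that is visible of it).
- nets.pinpoint(camera, label): "centre" ([x, y, z] in m, in world coordinates, good to about 4 mm: a listed point, or the origin of a listed thing).
The state is a dict: "t": time; "q": joint angles; "qd": joint speeds; "joint_efforts": joint torques, N m; "eef_pos": TCP position; "ee_rot": TCP orientation; "force": force on the tool from outside, world axes, zero at the start; "moment": the same for the moment, N m; "width": finger opening in m; "gripper_force": force on a finger pad.
Only numpy, scipy, OpenCV 4.12 (cv2) and the standard library are available. Lean on these libraries where they do the work, as an engineer would, in place of code of your own. Each camera call takes 0.05 s, during which the arm holds its last target. There are 200 camera calls.

## Working session

There is one attempt and no reset: what is moved stays moved. The work goes in short steps, Python scripts to look and compute and a shell command to move; the robot and the scene stay as the last step left them, time stands still between calls to the robot, and variables do not carry over. Pictures are saved under pics/ and viewed, at most 10 in all, crops included, and the job is handed in when it is done.

```bash
ls; mkdir -p pics; python3 - <<'E'
from station import get_state,cams,arm,nets
import cv2,numpy as np
for c in ["scene","top"]:
    f=cams.grab_frame(c); cv2.imwrite(f"pics/{c}0.png",f["img"][:,:,::-1])
    print(c,np.round(f["mtx"],1).tolist(),np.round(f["R"],3).tolist(),np.round(f["t"],3).tolist())
    for l in ["easel","easel_board","rack","plate","plate_front","clip","dropper","tin","knife"]:
        print(l,[(np.round(d["centre"],3).tolist(),round(d["confidence"],2)) for d in nets.pinpoint(c,l)[:2]])
s=get_state();print(s["t"],s["eef_pos"],s["ee_rot"],s["width"])
E
```

```text
pics
scene [[513.6, 0.0, 320.0], [0.0, 513.6, 239.9], [0.0, 0.0, 1.0]] [[0.464, 0.886, -0.002], [0.668, -0.351, -0.656], [-0.582, 0.303, -0.755]] [-0.253, -0.355, 1.509]
easel [([0.579, -0.001, 0.001], 0.89)]
easel_board [([0.577, -0.002, 0.036], 0.69)]
rack [([0.473, 0.285, 0.002], 0.69)]
plate [([0.465, 0.282, 0.009], 0.65)]
plate_front [([0.472, 0.283, 0.067], 0.87)]
clip [([0.532, -0.265, -0.001], 0.91)]
dropper [([0.728, 0.254, 0.002], 0.65)]
tin [([0.734, -0.265, -0.002], 0.75), ([0.728, 0.252, 0.002], 0.49)]
knife [([0.406, -0.009, 0.002], 0.94)]
top [[485.1, 0.0, 322.2], [0.0, 485.1, 245.1], [0.0, 0.0, 1.0]] [[0.009, -1.0, 0.004], [-0.98, -0.01, -0.201], [0.201, -0.002, -0.98]] [-0.018, 0.559, 0.786]
easel [([0.574, -0.006, -0.003], 0.77)]
easel_board [([0.576, -0.005, 0.04], 0.58)]
rack [([0.47, 0.286, 0.01], 0.67), ([0.469, 0.282, -0.004], 0.55)]
plate [([0.469, 0.284, 0.01], 0.62)]
plate_front [([0.475, 0.289, 0.069], 0.73)]
clip [([0.532, -0.263, 0.002], 0.73), ([0.731, 0.256, -0.004], 0.54)]
dropper [([0.73, 0.257, -0.005], 0.88)]
tin [([0.732, -0.266, -0.002], 0.96)]
knife [([0.405, -0.011, -0.003], 0.62)]
1.0 [ 0.2952594  -0.60696836  0.22658564] [-3.14156534e+00  1.80541325e-05 -2.68882528e+00] 0.08761298711356603
```

View pics/scene0.png

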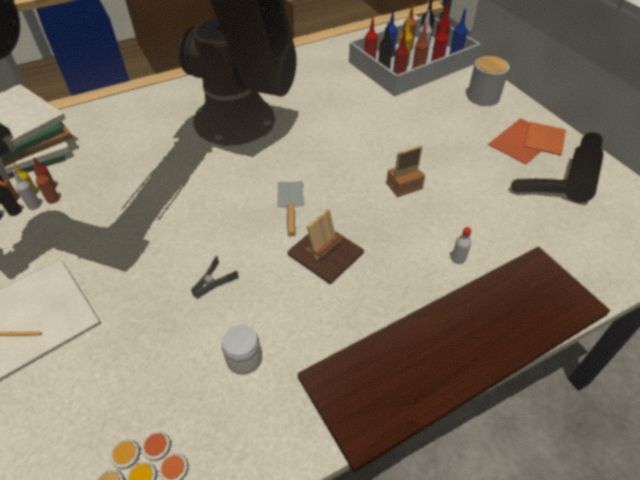

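View pics/top0.png

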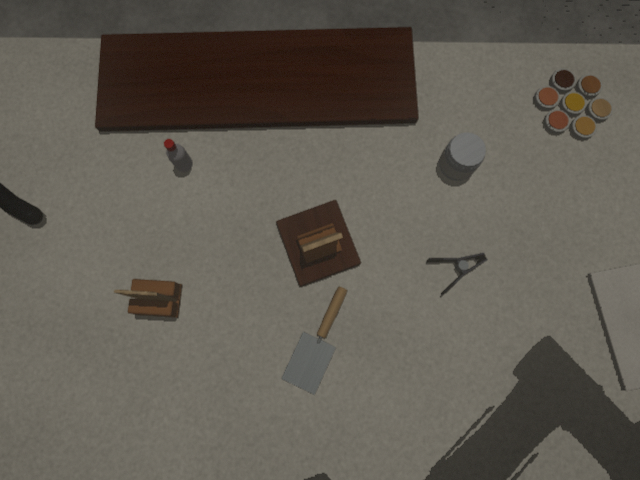

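The scene view shows the clip at (213,278), the easel at (325,245) with its board facing the camera (+x), and the rack with the plate at (405,170), lacquer facing +x. In the top view the clip's jaws point right and up from its hinge at (465,265), the easel is yawed about +0.28, and the rack is near yaw 0. I'll look at close crops next.

```bash
python3 - <<'E'
import cv2,numpy as np
t=cv2.imread("pics/top0.png");s=cv2.imread("pics/scene0.png")
def c(i,u,v,w=100,h=75): return cv2.resize(i[v-h//2:v-h//2+h,u-w//2:u-w//2+w],(400,300),interpolation=cv2.INTER_CUBIC)
cv2.imwrite("pics/m1.png",np.vstack([np.hstack([c(t,150,298),c(t,319,243,120,90)]),np.hstack([c(t,457,272),c(s,325,245)])]))
E
```

```text
(no output)
```

View pics/m1.png

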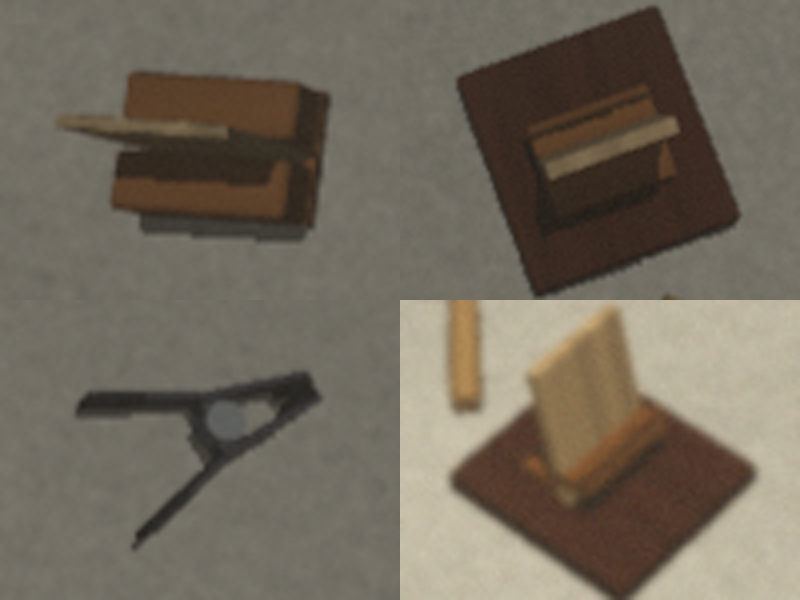

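The crops show the base corners, board top, rack top, plate top strip and clip outline clearly. I'll fit poses to those pixels.

```bash
cat > h.py <<'E'
import numpy as np
from scipy.optimize import least_squares
from station import cams,nets,get_state
T=0.26
def proj(f,P):
    c=f["R"]@np.asarray(P,float).T+np.asarray(f["t"]).reshape(3,1); p=f["mtx"]@c; return (p[:2]/p[2]).T
def Rz(a): return np.array([[np.cos(a),-np.sin(a),0],[np.sin(a),np.cos(a),0],[0,0,1]])
def place(pose,M): return np.asarray(M,float)/1000@Rz(pose[2]).T+[pose[0],pose[1],0]
def fit(f,M,uv,x0):
    r=least_squares(lambda p:(proj(f,place(p,M))-uv).ravel(),x0,loss="soft_l1")
    return r.x,(proj(f,place(r.x,M))-uv)
def ray(f,uv,z):
    d=f["R"].T@np.linalg.inv(f["mtx"])@[uv[0],uv[1],1]; C=-f["R"].T@np.asarray(f["t"]).ravel()
    return C+d*(z-C[2])/d[2]
E
python3 - <<'E'
from h import *
f=cams.grab_frame("top"); np.set_printoptions(precision=4,suppress=True)
E=np.array
uv=E([[58,78],[258,7],[338,211],[138,295]])/3.3333+[259,198]
p,r=fit(f,[[65,60,16],[65,-60,16],[-65,-60,16],[-65,60,16]],uv,[.575,0,.28]);print("easel",p,r.tolist())
b=E([[146,162],[272,118],[149,180],[280,132]])/3.3333+[259,198]
# board top edge as free object (x,y,yaw) at z of top
z1=40+70*np.cos(T);z2=z1-8*np.sin(T)
q,r=fit(f,[[0,34,z1],[0,-34,z1],[-7.73,34,z2],[-7.73,-34,z2]],b,[.56,0,.28]);print("boardtopfront",q,r.tolist(), "->board origin",q[:2]+70e-3*np.sin(T)*E([np.cos(q[2]),np.sin(q[2])]))
uv=E([[130,73],[302,83],[288,218],[112,208]])/4+[100,261]
p,r=fit(f,[[30,38,46],[30,-38,46],[-30,-38,46],[-30,38,46]],uv,[.47,.28,0]);print("rack",p,r.tolist())
uv=E([[59,115],[228,127],[59,127],[228,138]])/4+[100,261]
p,r=fit(f,[[3,34,120],[3,-34,120],[-3,34,120],[-3,-34,120]],uv,[.47,.28,0]);print("plate top",p,r.tolist())
uv=E([[226,121],[85,105],[137,245],[314,83]])/4+[407,235]
for z in (24,): print("clip",[ray(f,u,z/1000).tolist() for u in uv])
acc={}
for k in range(4):
  for c in ("top","scene"):
    cams.grab_frame(c)
    for l in ["easel_board","easel","rack","plate","plate_front","clip"]:
        for d in nets.pinpoint(c,l)[:1]: acc.setdefault((c,l),[]).append(d["centre"])
for k,v in acc.items(): print(k,len(v),np.mean(v,0),np.std(v,0))
E
```

```text
easel [ 0.5737 -0.0062  0.376 ] [[-0.8456889712649058, -0.38119318545699343], [-0.14981227360220828, -1.4646207709106704], [2.000691900539323, 1.7521171654738055], [-0.11400121496740212, 0.23103376326184843]]
boardtopfront [ 0.5573 -0.0119  0.3602] [[-0.6248381833319172, 0.48278247844282873], [0.6614347268071015, -0.28103054273134376], [0.11610090512016313, -0.30110698593719576], [-0.13561565966364242, 0.11638840010203921]] ->board origin [ 0.5742 -0.0055]
rack [ 0.4672  0.2791 -0.0435] [[-0.19799226747775833, -0.4897583907216472], [0.5122053923986698, -0.6753391816019985], [0.03612221842985264, 0.48641486582022253], [-0.3074546321494296, 0.616228120631547]]
plate top [ 0.4673  0.2793 -0.059 ] [[-0.10323211301790991, -0.4473083811689662], [0.649105193035183, -0.4906720520062322], [-0.6915053819724761, 0.35795015293257393], [0.128384138089217, 0.5726710929532715]]
clip [[0.5317422567778203, -0.2664582118845875, 0.02400000000000002], [0.5384009770765034, -0.20345976651894843, 0.02400000000000002], [0.4758028697403509, -0.2242927161017179, 0.02400000000000002], [0.5494490604878499, -0.3
[... 172 characters left out ...]
7 0.0015]
('top', 'rack') 4 [ 0.4674  0.2802 -0.0019] [0.0008 0.0009 0.0008]
('top', 'plate') 4 [0.4675 0.2831 0.01  ] [0.001  0.0011 0.0007]
('top', 'plate_front') 4 [0.4739 0.2883 0.0663] [0.0017 0.0006 0.0005]
('scene', 'easel_board') 3 [ 0.5779 -0.0042  0.0244] [0.0022 0.0031 0.0161]
('scene', 'easel') 4 [ 0.5772 -0.0011  0.002 ] [0.0015 0.0016 0.0017]
('scene', 'rack') 4 [0.4699 0.2853 0.001 ] [0.0003 0.0015 0.0007]
('scene', 'plate') 4 [0.4676 0.28   0.0065] [0.0013 0.0015 0.0022]
('scene', 'plate_front') 4 [0.4734 0.2853 0.0667] [0.0004 0.0009 0.0024]
('scene', 'clip') 3 [ 0.5317 -0.2625  0.0009] [0.0014 0.0027 0.0009]
('top', 'clip') 3 [ 0.5323 -0.2629  0.0001] [0.0012 0.0007 0.001 ]
```

```bash
python3 -m creep '{"translation": [[12,46,0],[12,46,0],[12,46,0],[12,46,0],[12,46,0],[12,46,0],[12,46,0],[12,46,0]], "spin": [-0.05,-0.05,-0.05,-0.05,-0.05,-0.05,-0.05,-0.05], "gripper": [1,1,1,1,1,1,1,1]}' 10
python3 -m creep '{"translation": [[9,47,0],[9,47,0],[9,47,0],[9,47,0],[9,47,0],[9,47,0],[9,47,0],[9,47,0]], "spin": [-0.05,-0.05,0,0,0,0,0,0], "gripper": [1,1,1,1,1,1,1,1]}'
python3 -m creep '{"translation": [[5,48,0],[0,48,0],[0,48,0],[0,0,0]], "spin": [0,0,0,0], "gripper": [1,1,1,1]}'
python3 - <<'E'
from station import cams
import cv2
f=cams.grab_frame("wrist");cv2.imwrite("pics/w1.png",f["img"][:,:,::-1])
E
```

```text
t: 4.65
eef_pos: [0.3914, -0.2372, 0.2269]
ee_rot: [-3.141, 0.001, -3.091]
force: [1.7, -0.3, 0.0]
width: 0.0875
gripper_force: 0.0
t: 5.45
eef_pos: [0.4633, 0.1392, 0.2271]
ee_rot: [3.141, 0.001, 3.095]
force: [1.3, -0.5, 0.2]
width: 0.0878
gripper_force: 0.0
t: 5.85
eef_pos: [0.4684, 0.2858, 0.2261]
ee_rot: [3.141, 0.0, 3.098]
force: [-0.2, -1.3, 0.3]
width: 0.0873
gripper_force: 0.0
```

View pics/w1.png

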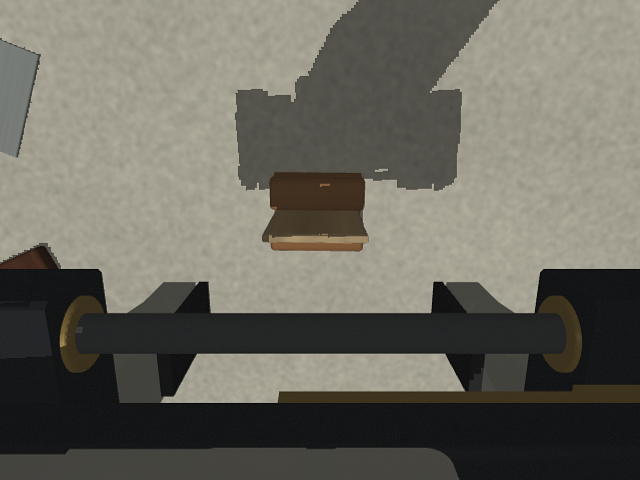

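The wrist view shows the plate's top strip from (263,239) to (368,239), parallel to the jaw line and about centred between the fingers at (210,432).

```bash
python3 - <<'E'
from h import *
f=cams.grab_frame("wrist"); np.set_printoptions(precision=4,suppress=True)
a=ray(f,(263.5,240),.12);b=ray(f,(368,239),.12);print(a,b,(a+b)/2,np.linalg.norm(a-b),np.arctan2(a[0]-b[0],b[1]-a[1]))
a=ray(f,(270,176),.046);b=ray(f,(364,176),.046);print("rack back top",a,b,np.linalg.norm(a-b))
for l in ("plate","rack","plate_front"): print(l,[(d["centre"],d["confidence"]) for d in nets.pinpoint("wrist",l)[:1]])
E
```

```text
[0.4686 0.2473 0.12  ] [0.4709 0.3138 0.12  ] [0.4697 0.2806 0.12  ] 0.06655686788427267 -0.03475563838002515
rack back top [0.4361 0.2454 0.046 ] [0.4394 0.3191 0.046 ] 0.07374218090784646
plate [([0.4681, 0.2802, 0.0143], 0.85)]
rack [([0.4721, 0.2845, -0.0003], 0.81)]
plate_front [([0.4748, 0.2843, 0.071], 0.73)]
```

```bash
python3 -m creep '{"translation": [[1,-4,-45],[0,0,-45],[0,0,-45],[0,0,-29],[0,0,0],[0,0,0]], "spin": [0,0,0,0,0,0], "gripper": [1,1,1,1,1,1]}' 12
python3 -m creep '{"translation": [[0,0,0],[0,0,0],[0,0,0],[0,0,0],[0,0,0],[0,0,0]], "spin": [0,0,0,0,0,0], "gripper": [0,0,0,0,0,0]}' 12
```

```text
t: 6.7
eef_pos: [0.4699, 0.2765, 0.0634]
ee_rot: [-3.141, 0.0, 3.094]
force: [0.8, 0.6, 1.2]
width: 0.088
gripper_force: 0.0
t: 7.3
eef_pos: [0.47, 0.2778, 0.064]
ee_rot: [3.14, 0.002, 3.095]
force: [-1.5, -1.0, 7.0]
width: 0.0679
gripper_force: 12.0
```

```bash
python3 -m creep '{"translation": [[0,0,10],[0,0,30],[0,0,45],[0,0,45],[0,0,10],[0,0,0]], "spin": [0,0,0,0,0,0], "gripper": [0,0,0,0,0,0]}' 12
python3 - <<'E'
from station import cams
import cv2,numpy as np
a=cams.grab_frame("wrist")["img"];b=cams.grab_frame("scene")["img"]
cv2.imwrite("pics/l1.png",np.hstack([cv2.resize(a[150:450,120:520],(400,300)),cv2.resize(b[80:230,320:520],(400,300),interpolation=cv2.INTER_CUBIC)])[:,:,::-1])
E
```

```text
t: 7.9
eef_pos: [0.4699, 0.2778, 0.2054]
ee_rot: [3.138, 0.003, 3.095]
force: [0.1, -0.3, -0.9]
width: 0.0676
gripper_force: 12.0
```

View pics/l1.png

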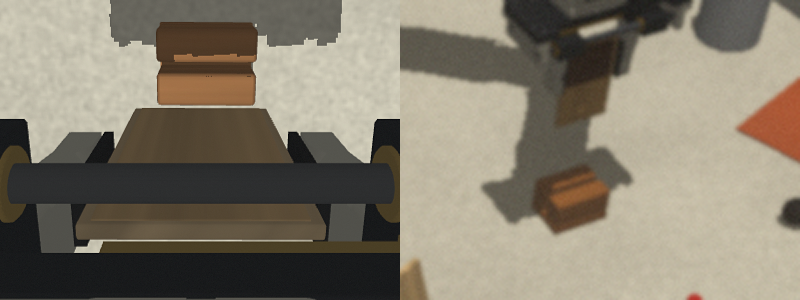

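The left crop shows the plate in the grip, with its bottom back edge at about full-frame row 258 and its top back edge at about row 372. The right crop shows it clear of the rack with the lacquer facing +x.

```bash
python3 - <<'E'
from h import *
f=cams.grab_frame("wrist"); np.set_printoptions(precision=4,suppress=True)
a=ray(f,(256,258),.151);b=ray(f,(384,258),.151);print("bot back",a,b,np.linalg.norm(a-b),(a+b)/2)
a=ray(f,(197,371),.261);b=ray(f,(445,371),.261);print("top back",a,b,np.linalg.norm(a-b),(a+b)/2)
s=get_state();print(s["eef_pos"],s["ee_rot"])
B=np.array([.575,-.004]);y=.37;d=np.array([np.cos(y),np.sin(y)])
E
```

```text
bot back [0.4642 0.2441 0.151 ] [0.4673 0.3093 0.151 ] 0.06532657089116976 [0.4658 0.2767 0.151 ]
top back [0.4611 0.2449 0.261 ] [0.4642 0.3096 0.261 ] 0.06468911413982022 [0.4626 0.2772 0.261 ]
[0.4685 0.2764 0.2013] [-3.1403 -0.0016  3.0941]
```

```bash
python3 -m creep '{"translation": [[17,-34,0],[17,-34,0],[17,-34,0],[17,-34,0],[17,-34,0],[17,-34,0],[17,-34,0],[15,-33,0]], "spin": [0.052,0.052,0.052,0.052,0.052,0.052,0.052,0.051], "gripper": [0,0,0,0,0,0,0,0]}'
python3 -m creep '{"translation": [[0,0,-10],[0,0,-10],[0,0,0],[0,0,0]], "spin": [0,0,0,0], "gripper": [0,0,0,0]}'
python3 - <<'E'
from h import *
import cv2
f=cams.grab_frame("wrist");a=f["img"];b=cams.grab_frame("top")["img"]
cv2.imwrite("pics/e1.png",np.vstack([a[150:450,120:520],cv2.resize(b[195:285,260:380],(400,300),interpolation=cv2.INTER_CUBIC)])[:,:,::-1])
for l in ("easel","easel_board"):
  for c in ("wrist","top"): print(c,l,[(np.round(d["centre"],4),round(d["confidence"],2)) for d in nets.pinpoint(c,l)[:1]])
s=get_state();print(s["eef_pos"],s["ee_rot"])
E
```

```text
t: 8.85
eef_pos: [0.603, 0.0043, 0.2004]
ee_rot: [3.141, -0.003, -2.772]
force: [0.7, 0.7, -2.0]
width: 0.068
gripper_force: 12.0
t: 9.25
eef_pos: [0.6026, 0.0068, 0.1817]
ee_rot: [3.141, -0.002, -2.773]
force: [0.2, 0.4, -1.4]
width: 0.0682
gripper_force: 12.0
wrist easel [(array([ 0.5771, -0.004 ,  0.0031]), 0.85)]
top easel [(array([ 0.5733, -0.0059, -0.0042]), 0.89)]
wrist easel_board [(array([ 0.5767, -0.0047,  0.0452]), 0.56)]
top easel_board [(array([ 0.5741, -0.003 ,  0.0405]), 0.63)]
[0.60336478 0.00654404 0.18308456] [-3.14153403e+00  8.69052989e-04 -2.77311526e+00]
```

View pics/e1.png

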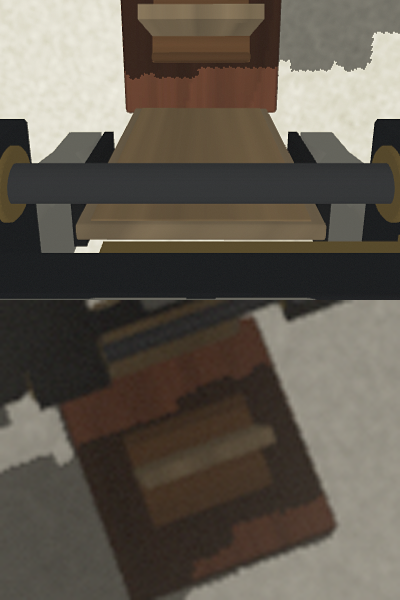

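The wrist crop shows board, ledge and plate all centred at crop column 201 with parallel edges, so yaw and lateral are aligned. Next I'll measure the forward distance from the row profile.

```bash
python3 - <<'E'
from h import *
f=cams.grab_frame("wrist"); I=f["img"].astype(float)
p=np.median(I[:,300:340],axis=1).mean(1)
for v in range(148,268): 
    if abs(p[v+1]-p[v-1])>6: print(v,round(p[v]),round(p[v+1]-p[v-1]),end=" | ")
print()
y=.37
def bd(P,o): # board frame mm -> world
    P=np.asarray(P,float);w=np.c_[P[:,0]*np.cos(T)-P[:,2]*np.sin(T),P[:,1],40+P[:,0]*np.sin(T)+P[:,2]*np.cos(T)]
    return place([o[0],o[1],y],w)
for o in ([.575,-.004],[.575+.00466,-.004+.0018]):
    print("topback,topfront,corner,lipin,lipout,lipbot",proj(f,bd([[-8,0,70],[0,0,70],[0,0,0],[12,0,8],[18,0,8],[18,0,-6]],o)).round(1).tolist())
    print("base front/back",proj(f,place([o[0],o[1],y],[[65,0,16],[-65,0,16]])).round(1).tolist(), "board edges",proj(f,bd([[-8,-34,70],[-8,34,70],[0,-34,0],[0,34,0]],o)).round(1).tolist())
print("plate bottom back", proj(f,place([*get_state()["eef_pos"][:2],y],[[-3,-34,128],[-3,34,128]])).round(1).tolist())
C=-f["R"].T@f["t"].ravel();print(C,get_state()["eef_pos"])
E
```

```text
151 72 22 | 152 92 35 | 153 107 14 | 166 104 -14 | 167 91 -17 | 183 89 -11 | 184 79 -20 | 185 70 -9 | 199 72 -6 | 200 66 -13 | 208 59 -8 | 210 54 -16 | 211 39 -14 | 216 44 19 | 217 59 23 | 218 67 9 | 257 72 7 | 258 78 8 | 
topback,topfront,corner,lipin,lipout,lipbot [[321.0, 148.8], [321.0, 163.6], [321.0, 181.4], [321.0, 197.4], [321.1, 206.2], [321.0, 207.7]]
base front/back [[321.1, 259.6], [320.8, 86.4]] board edges [[257.8, 148.9], [384.2, 148.6], [272.5, 181.5], [369.5, 181.3]]
topback,topfront,corner,lipin,lipout,lipbot [[321.0, 158.2], [321.0, 173.0], [321.0, 188.5], [321.0, 204.6], [321.1, 213.4], [321.0, 214.6]]
base front/back [[321.1, 265.6], [320.8, 93.8]] board edges [[258.2, 158.3], [383.8, 158.1], [272.7, 188.6], [369.3, 188.4]]
plate bottom back [[254.7, 255.2], [385.7, 254.9]]
[ 0.54000074 -0.01773866  0.34164929] [0.60337427 0.00643885 0.18301378]
```

```bash
python3 -m creep '{"translation": [[-12,-5,0],[-12,-4,0],[0,0,0],[0,0,-30],[0,0,-30],[0,0,-15],[0,0,0],[0,0,0]], "spin": [0,0,0,0,0,0,0,0], "gripper": [0,0,0,0,0,0,0,0]}'
python3 - <<'E'
from h import *
f=cams.grab_frame("wrist"); s=get_state()
import cv2
b=cams.grab_frame("scene")["img"]
cv2.imwrite("pics/p1.png",np.hstack([f["img"][130:450,120:520],cv2.resize(b[190:290,265:390],(400,320),interpolation=cv2.INTER_CUBIC)])[:,:,::-1])
print(s["eef_pos"],s["force"])
E
```

```text
t: 10.4
eef_pos: [0.5795, -0.0031, 0.1082]
ee_rot: [-3.141, 0.0, -2.774]
force: [0.2, 1.1, -1.0]
width: 0.0676
gripper_force: 12.0
[ 0.57998613 -0.00292191  0.10870629] [-0.33413068  0.32397141  0.63739573]
```

View pics/p1.png

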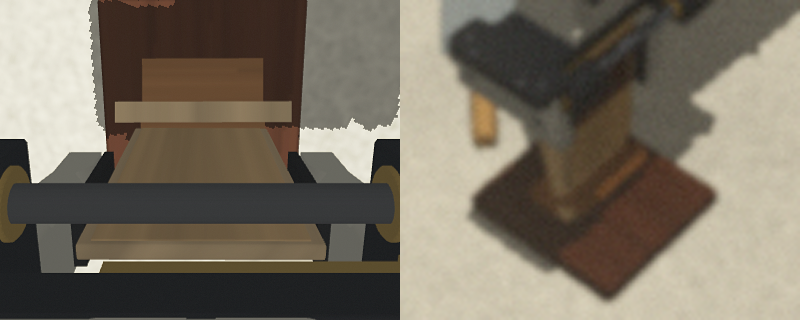

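The left view shows the board top at crop columns 115 to 292 and the plate at 201, so the board centre is about 1 mm to +y. The right view shows the plate just above the ledge, inside the lip. I'll descend gently.

```bash
python3 -m creep '{"translation": [[0,1,-5],[0,0,-3],[0,0,-2],[0,0,0]], "spin": [0,0,0,0], "gripper": [0,0,0,0]}' 8
python3 -m creep '{"translation": [[0,0,-1],[0,0,-1],[0,0,0]], "spin": [0,0,0], "gripper": [0,0,0]}'
```

```text
t: 10.9
eef_pos: [0.5791, -0.002, 0.0972]
ee_rot: [3.142, -0.001, -2.774]
force: [0.5, 0.5, 0.8]
width: 0.0684
gripper_force: 8.0
t: 11.2
eef_pos: [0.5794, -0.0019, 0.0956]
ee_rot: [-3.142, 0.0, -2.774]
force: [0.5, -0.5, -0.5]
width: 0.0677
gripper_force: 8.0
```

```bash
python3 -m creep '{"translation": [[0,0,-1],[0,0,-1],[0,0,0]], "spin": [0,0,0], "gripper": [0,0,0]}'
python3 -m creep '{"translation": [[0,0,-1],[0,0,-1],[0,0,0]], "spin": [0,0,0], "gripper": [0,0,0]}'
```

```text
t: 11.5
eef_pos: [0.5804, -0.0017, 0.0949]
ee_rot: [-3.141, 0.002, -2.773]
force: [-1.6, 0.3, 8.2]
width: 0.068
gripper_force: 8.0
t: 11.8
eef_pos: [0.5812, -0.0014, 0.0935]
ee_rot: [-3.141, 0.004, -2.773]
force: [-0.6, 1.1, 10.2]
width: 0.0677
gripper_force: 8.0
```

```bash
python3 -m creep '{"translation": [[0,0,2.5],[-3,-1,0],[-4,-1.5,0],[-4,-1.5,0],[-4,-1.5,-0.5],[0,0,0]], "spin": [0,0,0,0,0,0], "gripper": [0,0,0,0,0,0]}' 6
python3 -m creep '{"translation": [[-3,-1.2,-1],[-2,-1,-1],[0,0,0]], "spin": [0,0,0], "gripper": [0,0,0]}' 6
python3 - <<'E'
from h import *
f=cams.grab_frame("wrist"); s=get_state()
import cv2
b=cams.grab_frame("scene")["img"]
cv2.imwrite("pics/p2.png",np.hstack([f["img"][130:450,120:520],cv2.resize(b[190:290,265:390],(400,320),interpolation=cv2.INTER_CUBIC)])[:,:,::-1])
print(s["eef_pos"],s["force"])
E
```

```text
t: 12.4
eef_pos: [0.5643, -0.008, 0.0938]
ee_rot: [-3.141, 0.001, -2.774]
force: [2.8, -1.9, 0.5]
width: 0.0683
gripper_force: 6.0
t: 12.7
eef_pos: [0.5597, -0.0097, 0.0919]
ee_rot: [-3.141, 0.001, -2.774]
force: [4.3, -2.5, 2.9]
width: 0.0682
gripper_force: 6.0
[ 0.55966887 -0.0097764   0.09184702] [ 5.17640652 -1.61677499  2.43775072]
```

View pics/p2.png

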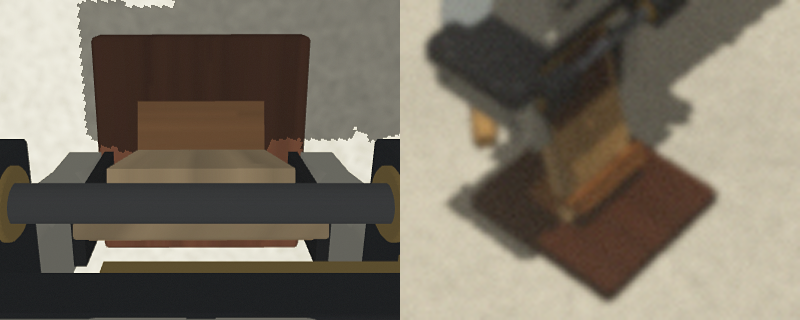

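The wrist view shows the plate leaning on the board, both centred at crop column 200.5. The scene view shows the plate's foot inside the lip. I'll release it.

```bash
python3 -m creep '{"translation": [[0,0,0],[0,0,0],[0,0,0],[0,0,0],[0,0,0]], "spin": [0,0,0,0,0], "gripper": [0.95,1,1,1,1]}'
python3 -m creep '{"translation": [[0,0,10],[0,0,30],[0,0,40],[0,0,40],[0,0,20],[0,0,0],[0,0,0]], "spin": [0,0,0,0,0,0,0], "gripper": [1,1,1,1,1,1,1]}'
cat > chk.py <<'E'
from h import *
import cv2,sys
f=cams.grab_frame("wrist"); s=get_state();np.set_printoptions(precision=4,suppress=True)
y=.37;o=[.575,-.004]
def bd(P,o=o):
    P=np.asarray(P,float);w=np.c_[P[:,0]*np.cos(T)-P[:,2]*np.sin(T),P[:,1],40+P[:,0]*np.sin(T)+P[:,2]*np.cos(T)]
    return place([o[0],o[1],y],w)
if __name__=="__main__":
    b=cams.grab_frame("scene")["img"]
    cv2.imwrite(sys.argv[1],np.hstack([cv2.resize(f["img"],(400,300)),cv2.resize(b[190:290,265:390],(400,300),interpolation=cv2.INTER_CUBIC)])[:,:,::-1])
    print("pred board top back/plate top front/back corners",proj(f,bd([[-8,34,70],[-8,-34,70],[6,34,110],[6,-34,110],[0,34,110],[0,-34,110]])).round(0).tolist())
    print(s["eef_pos"],s["t"])
E
python3 chk.py pics/p3.png
```

```text
t: 13.3
eef_pos: [0.559, -0.0096, 0.0913]
ee_rot: [3.141, -0.001, -2.774]
force: [0.5, -0.4, -0.2]
width: 0.088
gripper_force: 0.0
t: 14.0
eef_pos: [0.5592, -0.0096, 0.2324]
ee_rot: [3.141, 0.001, -2.774]
force: [-0.4, -0.2, 0.4]
width: 0.0878
gripper_force: 0.0
pred board top back/plate top front/back corners [[370.0, 216.0], [269.0, 216.0], [378.0, 236.0], [261.0, 236.0], [378.0, 226.0], [261.0, 226.0]]
[ 0.5588 -0.0097  0.2314] 14.05
```

View pics/p3.png

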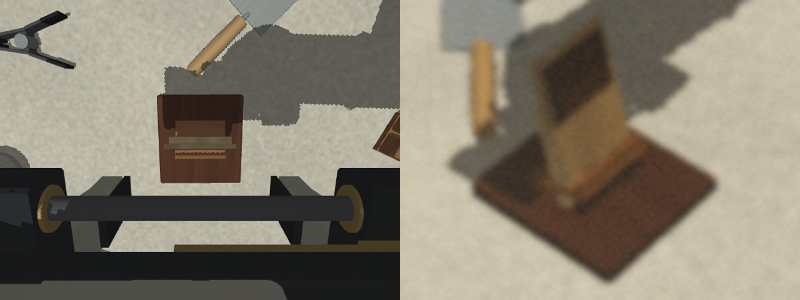

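Picture: plate top spans (163..236) in the half-scale wrist view, matching the prediction of 261..378 at full scale. In the scene view the plate stands against the board, lacquer outward. Next is the clip.

```bash
python3 -m creep '{"translation": [[-6,-27,0],[-6,-27,0],[-6,-27,0],[-6,-27,0],[-6,-27,0],[-6,-26,0],[-5,-26,0],[-5,-26,0]], "spin": [0.148,0.148,0.148,0.148,0.148,0.148,0.148,0.148], "gripper": [1,1,1,1,1,1,1,1]}'
python3 -m creep '{"translation": [[0,0,0],[0,0,0],[0,0,0],[0,0,0],[0,0,0]], "spin": [0.148,0.148,0.148,0,0], "gripper": [1,1,1,1,1]}'
python3 - <<'E'
from h import *
import cv2
f=cams.grab_frame("wrist");I=f["img"];cv2.imwrite("pics/c1.png",I[:,:,::-1])
print(get_state()["eef_pos"],get_state()["ee_rot"])
print([(np.round(d["centre"],4),round(d["confidence"],2)) for d in nets.pinpoint("wrist","clip")[:2]])
# predicted clip outline points
for p in ([.532,-.2645,-1.145],):
    print(proj(f,place(p,[[0,0,24],[44,0,24],[-51,34.5,24],[-51,-34.5,24]])).round(1).tolist())
g=cv2.cvtColor(I,cv2.COLOR_RGB2GRAY); m=(g[:262]<70).astype(np.uint8)
n,lab,st,ce=cv2.connectedComponentsWithStats(m)
for i in range(1,n):
    if st[i,4]>300: print(st[i].tolist(),ce[i].round(1).tolist())
E
```

```text
t: 14.9
eef_pos: [0.5123, -0.2236, 0.2304]
ee_rot: [3.139, 0.0, -1.584]
force: [0.3, 0.7, 0.2]
width: 0.0877
gripper_force: 0.0
t: 15.4
eef_pos: [0.5129, -0.2226, 0.2307]
ee_rot: [3.14, 0.001, -1.15]
force: [-0.2, 0.2, 0.4]
width: 0.0874
gripper_force: 0.0
[ 0.51301533 -0.22258378  0.23094013] [ 3.14050951e+00  6.19608577e-04 -1.14986498e+00]
[(array([ 0.5315, -0.2656, -0.0062]), 0.77)]
[[320.3, 153.7], [320.0, 98.4], [280.8, 214.0], [360.6, 213.5]]
[44, 0, 97, 92, 2246] [103.2, 53.5]
[276, 97, 80, 119, 1410] [317.3, 153.9]
```

```bash
python3 - <<'E'
import cv2,numpy as np
g=cv2.cvtColor(cv2.imread("pics/c1.png"),cv2.COLOR_BGR2GRAY)
for v in (99,103,110,120,140,175,190,200,208,212,214): 
    u=np.where(g[v,250:400]<100)[0]+250
    r=np.split(u,np.where(np.diff(u)>1)[0]+1); print(v,[(int(x[0]),int(x[-1])) for x in r if len(x)])
E
```

```text
99 [(310, 328)]
103 [(309, 329)]
110 [(308, 331)]
120 [(306, 314), (326, 332)]
140 [(302, 311), (329, 335)]
175 [(291, 299), (338, 343)]
190 [(285, 295), (342, 349)]
200 [(281, 291), (346, 351)]
208 [(268, 269), (278, 288), (348, 354)]
212 [(261, 263), (266, 312), (349, 357)]
214 [(263, 311), (350, 355)]
```

```bash
python3 -m creep '{"translation": [[3.5,1.5,-45],[0,0,-45],[0,0,-45],[0,0,-45],[0,0,-30],[0,0,-10],[0,0,-5],[0,0,0]], "spin": [-0.03,0,0,0,0,0,0,0], "gripper": [1,1,1,1,1,1,1,1]}'
python3 -m creep '{"translation": [[0,0,0],[0,0,0],[0,0,0],[0,0,0],[0,0,0],[0,0,0],[0,0,0],[0,0,0]], "spin": [0,0,0,0,0,0,0,0], "gripper": [0,0,0,0,0,0,0,0]}' 35
```

```text
t: 16.3
eef_pos: [0.5175, -0.2213, 0.0072]
ee_rot: [-3.141, -0.001, -1.176]
force: [0.6, 0.5, -0.1]
width: 0.0878
gripper_force: 0.0
t: 17.1
eef_pos: [0.5177, -0.2212, 0.0076]
ee_rot: [-3.14, -0.001, -1.175]
force: [-2.0, 0.1, 7.2]
width: 0.0294
gripper_force: 12.4
```

```bash
python3 -m creep '{"translation": [[0,0,0],[0,0,0],[0,0,0],[0,0,5],[0,0,20],[0,0,45],[0,0,45],[0,0,0]], "spin": [0,0,0,0,0,0,0,0], "gripper": [0,0,0,0,0,0,0,0]}' 35
python3 -m creep '{"translation": [[0,0,45],[0,0,45],[0,0,0],[0,0,0]], "spin": [0,0,0,0], "gripper": [0,0,0,0]}' 35
python3 - <<'E'
from h import *
import cv2
f=cams.grab_frame("wrist");I=f["img"];cv2.imwrite("pics/c2.png",I[:,:,::-1])
s=get_state();p=s["eef_pos"];z=p[2]*1000;print(p,s["ee_rot"])
for dz in (17,-7): print(proj(f,place([p[0],p[1],s["ee_rot"][2]],[[46,0,z+dz],[88,10,z+dz],[88,-10,z+dz],[-12,14,z+dz]])).round(1).tolist())
print([(np.round(d["centre"],4),round(d["confidence"],2)) for d in nets.pinpoint("wrist","clip")[:2]])
E
```

```text
t: 17.9
eef_pos: [0.5206, -0.222, 0.1283]
ee_rot: [-3.133, -0.006, -1.175]
force: [1.4, 0.1, -1.0]
width: 0.0271
gripper_force: 34.9
t: 18.3
eef_pos: [0.5172, -0.221, 0.2128]
ee_rot: [-3.139, -0.001, -1.176]
force: [-0.3, 0.4, -2.3]
width: 0.0272
gripper_force: 34.9
[ 0.51634974 -0.22092987  0.21139268] [-3.14109671e+00  4.29922926e-04 -1.17616962e+00]
[[323.4, 195.4], [291.3, 61.1], [355.7, 61.0], [285.3, 351.4]]
[[323.2, 186.0], [295.9, 71.0], [350.7, 70.9], [290.0, 322.9]]
[(array([ 0.5307, -0.2724,  0.2015]), 0.68)]
```

```bash
python3 - <<'E'
import cv2,numpy as np
g=cv2.cvtColor(cv2.imread("pics/c2.png"),cv2.COLOR_BGR2GRAY)
for v in list(range(40,84,4))+list(range(90,260,10)): 
    u=np.where(g[v,200:440]<70)[0]+200
    r=np.split(u,np.where(np.diff(u)>1)[0]+1); print(v,[(int(x[0]),int(x[-1])) for x in r if len(x)>2])
v0=g[150:230,323];print(v0.tolist())
E
```

```text
40 [(268, 284), (377, 393)]
44 [(269, 286), (375, 392)]
48 [(269, 287), (372, 391)]
52 [(270, 288), (371, 390)]
56 [(271, 288), (370, 389)]
60 [(272, 289), (369, 388)]
64 [(272, 290), (368, 387)]
68 [(273, 290), (367, 386)]
72 [(275, 291), (366, 385)]
76 [(275, 291), (365, 383)]
80 [(276, 282), (365, 382)]
90 [(278, 283), (373, 380)]
100 [(280, 285), (371, 377)]
110 [(282, 286), (368, 375)]
120 [(283, 288), (366, 372)]
130 [(285, 290), (363, 370)]
140 [(287, 291), (361, 367)]
150 [(289, 293), (359, 365)]
160 [(354, 362)]
170 []
180 [(294, 296), (350, 353)]
190 [(340, 342)]
200 [(295, 297), (351, 353)]
210 [(293, 297), (350, 355)]
220 [(293, 297), (349, 354)]
230 [(293, 297), (349, 354)]
240 [(291, 297), (348, 353)]
250 [(283, 297), (348, 353)]
[172, 171, 171, 170, 170, 170, 167, 166, 166, 165, 164, 163, 162, 162, 161, 161, 161, 161, 160, 159, 159, 162, 160, 161, 160, 159, 160, 159, 160, 159, 159, 159, 159, 159, 159, 159, 160, 159, 159, 159, 157, 157, 159, 171, 200, 199, 199, 201, 202, 204, 204, 203, 202, 201, 198, 196, 193, 193, 194, 199, 188, 95, 100, 100, 101, 100, 101, 101, 101, 101, 100, 101, 102, 101, 101, 102, 101, 100, 100, 101]
```

```bash
python3 - <<'E'
import cv2,numpy as np
im=cv2.imread("pics/c2.png");g=cv2.cvtColor(im,cv2.COLOR_BGR2GRAY)
for u in (280,285,375,380): print(u,[int(x) for x in g[0:100:4,u]])
for v in (195,200,205,209,213,220,240,260): print(v,[int(x) for x in g[v,280:370:4]])
print("col 325",[int(x) for x in g[150:300:4,325]])
E
```

```text
280 [191, 196, 197, 195, 194, 188, 189, 193, 25, 34, 36, 36, 37, 36, 35, 35, 34, 34, 17, 21, 39, 39, 39, 39, 37]
285 [190, 192, 188, 187, 192, 194, 191, 196, 199, 203, 112, 13, 20, 22, 30, 33, 32, 33, 19, 21, 129, 192, 197, 200, 159]
375 [190, 186, 188, 193, 195, 188, 188, 188, 189, 191, 197, 14, 25, 25, 31, 34, 35, 35, 34, 22, 21, 35, 44, 46, 45]
380 [197, 195, 189, 190, 189, 195, 192, 187, 186, 21, 33, 33, 35, 35, 34, 36, 36, 33, 35, 21, 39, 46, 56, 74, 81]
195 [191, 195, 79, 84, 68, 209, 206, 204, 198, 190, 193, 197, 202, 191, 200, 104, 73, 101, 58, 82, 83, 67, 102]
200 [183, 194, 71, 69, 62, 200, 196, 191, 194, 195, 199, 205, 204, 193, 200, 100, 99, 202, 43, 87, 81, 132, 103]
205 [192, 56, 83, 77, 37, 204, 193, 193, 196, 198, 193, 198, 195, 188, 200, 102, 95, 193, 43, 74, 48, 69, 103]
209 [196, 56, 83, 76, 38, 195, 192, 199, 208, 190, 97, 184, 188, 185, 197, 101, 208, 200, 43, 75, 82, 70, 105]
213 [193, 58, 83, 75, 37, 191, 187, 189, 99, 102, 98, 101, 98, 92, 99, 102, 99, 203, 44, 76, 81, 68, 103]
220 [100, 64, 82, 75, 37, 97, 99, 103, 102, 101, 102, 99, 100, 104, 102, 99, 98, 99, 44, 77, 81, 66, 103]
240 [103, 70, 82, 43, 37, 102, 101, 103, 101, 100, 102, 98, 98, 101, 101, 102, 102, 54, 44, 85, 80, 72, 102]
260 [101, 40, 44, 43, 18, 108, 106, 102, 103, 103, 104, 104, 102, 101, 98, 101, 106, 19, 60, 78, 76, 103, 100]
col 325 [169, 171, 169, 167, 163, 159, 159, 160, 158, 158, 158, 200, 201, 206, 197, 96, 101, 99, 99, 102, 100, 104, 101, 99, 102, 102, 104, 101, 105, 104, 107, 103, 102, 103, 101, 104, 105, 103]
```

View pics/c2.png

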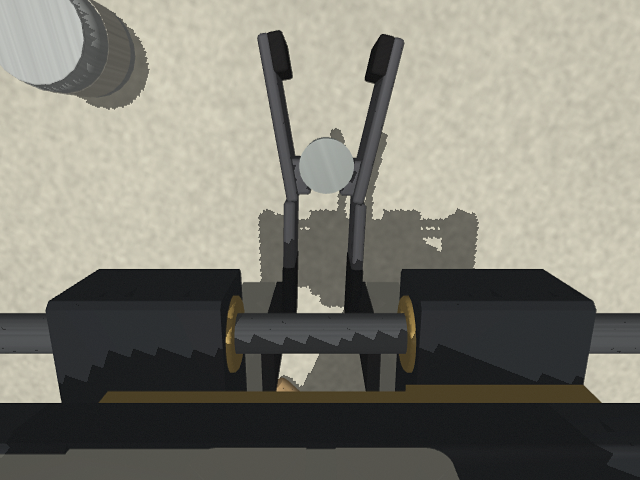

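The wrist view shows the clip held fully open: barrel disc at (326,165), radius 27 px, jaw tips at row 33 spanning 258 to 404. That puts the hinge about 54.5 mm ahead of the TCP and 1 mm to the right, with the clip turned about -0.03 from the tool. I'll carry it over the easel to the +y side.

```bash
python3 -m creep '{"translation": [[0,45,0],[0,45,0],[0,45,0],[0,45,0],[-1,45,0],[-2,45,0],[-2,45,0],[0,41,0]], "spin": [0,0,0,0,0,0,0,0], "gripper": [0,0,0,0,0,0,0,0]}'
python3 -m creep '{"translation": [[0,0,0],[0,0,-40],[0,0,-40],[0,0,-30],[0,0,0],[0,0,0]], "spin": [0.005,0,0,0,0,0], "gripper": [0,0,0,0,0,0]}'
python3 - <<'E'
from chk import *
import cv2
p=s["eef_pos"];print(p,s["ee_rot"],s["width"])
cv2.imwrite("pics/c3.png",f["img"][:,:,::-1])
for c in ("wrist","top","scene"):
    cams.grab_frame(c); print(c,[(np.round(d["centre"],4),round(d["confidence"],2)) for l in("clip","easel_board","plate") for d in nets.pinpoint(c,l)[:1]])
# predicted side edge of plate/board in wrist
n=["plate front z40","plate front z55","plate top f","plate top b","board back top","board back z40"]
q=proj(f,bd([[6,34,40],[6,34,55],[6,34,110],[0,34,110],[-8,34,70],[-8,34,40]]))
for a,b in zip(n,q): print(a,b.round(1))
g=cv2.cvtColor(f["img"],cv2.COLOR_RGB2GRAY)
for v in range(0,200,12): print(v,[int(x) for x in g[v,220:430:6]])
E
```

```text
t: 19.2
eef_pos: [0.5106, 0.1365, 0.2101]
ee_rot: [3.139, -0.0, -1.175]
force: [1.3, -0.8, -0.8]
width: 0.0274
gripper_force: 34.9
t: 19.8
eef_pos: [0.5116, 0.1342, 0.1012]
ee_rot: [3.139, -0.001, -1.171]
force: [0.3, -0.1, -0.2]
width: 0.0272
gripper_force: 34.9
[0.5124 0.1348 0.1024] [-3.1412 -0.0005 -1.1705] 0.026936829524887535
wrist [(array([0.5284, 0.0844, 0.0906]), 0.61)]
top [(array([0.5292, 0.0849, 0.0941]), 0.82), (array([ 0.5754, -0.0018,  0.0373]), 0.83), (array([ 0.5774, -0.002 ,  0.0411]), 0.76)]
scene [(array([0.5308, 0.0836, 0.0988]), 0.59), (array([ 0.5791, -0.0023,  0.0371]), 0.85), (array([ 0.5783, -0.0078,  0.0364]), 0.98)]
plate front z40 [318.2 -11. ]
plate front z55 [329.3 -23.8]
plate top f [ 397.6 -102.9]
plate top b [421.9 -98.4]
board back top [384.6 -33.7]
board back z40 [353.5  -6.9]
0 [62, 61, 62, 63, 62, 63, 63, 62, 71, 111, 85, 67, 120, 90, 121, 82, 80, 80, 79, 79, 79, 66, 61, 58, 61, 61, 35, 37, 36, 36, 64, 63, 63, 63, 64]
12 [64, 64, 63, 66, 66, 66, 66, 65, 101, 49, 65, 63, 119, 85, 79, 81, 80, 81, 78, 65, 66, 64, 61, 60, 62, 53, 35, 37, 36, 67, 65, 
[... 1753 characters left out ...]
05, 207]
156 [200, 202, 198, 192, 196, 204, 203, 198, 199, 202, 77, 90, 42, 32, 172, 171, 169, 170, 173, 171, 169, 167, 180, 42, 75, 89, 109, 205, 202, 198, 196, 199, 202, 206, 204]
168 [208, 202, 196, 200, 202, 200, 194, 199, 203, 198, 200, 89, 56, 94, 170, 167, 168, 167, 171, 167, 167, 166, 167, 89, 93, 77, 134, 200, 202, 197, 200, 203, 201, 198, 198]
180 [203, 205, 201, 203, 200, 196, 196, 192, 196, 197, 203, 86, 81, 90, 168, 169, 165, 164, 164, 169, 165, 165, 90, 74, 88, 108, 201, 193, 196, 202, 205, 202, 196, 200, 200]
192 [190, 190, 194, 196, 208, 196, 194, 196, 204, 188, 188, 72, 87, 77, 77, 114, 203, 162, 162, 145, 90, 86, 87, 91, 77, 207, 194, 198, 198, 196, 202, 202, 197, 203, 204]
```

```bash
python3 -m creep '{"translation": [[0.5,0.3,-20],[0,0,-14],[2,-5,0],[2,-5,0],[1.8,-5,0],[0,0,0],[0,0,0]], "spin": [0,0,0,0,0,0,0], "gripper": [0,0,0,0,0,0,0]}'
cat > c4.py <<'E'
from chk import *
import cv2
p=s["eef_pos"];print(p,s["ee_rot"],s["force"],s["width"])
I=f["img"];cv2.imwrite("pics/c4.png",I[:,:,::-1])
n=["plate f z20","plate f z45","plate f z55","plate top f","plate top b","board back top","board back z45","board back z20"]
for a,b in zip(n,proj(f,bd([[6,34,20],[6,34,45],[6,34,55],[6,34,110],[0,34,110],[-8,34,70],[-8,34,45],[-8,34,20]]))): print(a,b.round(1))
for v in range(0,60,5): print(v,["%d,%d,%d"%tuple(x) for x in I[v,246:420:6]])
E
python3 c4.py
```

```text
t: 21.15
eef_pos: [0.5185, 0.12, 0.0681]
ee_rot: [-3.141, 0.0, -1.171]
force: [-0.2, -0.3, 0.1]
width: 0.0274
gripper_force: 34.9
[0.5183 0.1201 0.068 ] [-3.1407  0.0002 -1.1712] [ 0.7502 -0.1101 -0.8896] 0.026841768095901917
plate f z20 [305.7  26.1]
plate f z45 [324.3   8.4]
plate f z55 [333.8  -0.7]
plate top f [432.9 -94.8]
plate top b [466.4 -88.8]
board back top [403.8 -10.9]
board back z45 [368.3  12.9]
board back z20 [343.4  29.5]
0 ['88,58,42', '88,57,41', '101,71,48', '132,93,60', '150,106,69', '113,81,52', '168,117,75', '169,118,75', '138,114,80', '136,113,81', '137,114,81', '139,116,83', '132,114,88', '134,117,90', '113,97,75', '91,80,62', '91,79,62', '101,88,68', '95,83,64', '96,84,66', '95,83,64', '95,84,66', '95,84,65', '68,55,43', '46,31,24', '47,32,25', '47,33,26', '47,33,25', '87,56,42']
5 ['90,58,44', '90,58,44', '101,71,47', '133,93,60', '151,107,70', '112,80,51', '89,64,43', '168,118,74', '134,112,80', '135,112,80', '140,116,84', '130,112,85', '132,114,87', '116,102,78', '91,80,63', '91,80,62', '99,87,67', '95,84,65', '96,84,66', '95,83,64', '97,85,66', '96,84,66
[... 2998 characters left out ...]
5', '97,63,47', '97,61,45', '101,101,103', '46,45,45', '40,40,40', '40,39,39', '30,26,22', '53,37,29', '51,35,28', '51,34,28', '52,34,27', '52,36,29', '51,35,27', '57,41,31', '64,45,33', '64,45,34', '66,48,33', '71,53,36', '70,52,34', '71,52,35', '21,24,24', '40,39,39', '41,40,41', '38,37,36', '100,99,103', '51,47,46', '102,65,49', '97,60,44']
55 ['95,61,45', '96,61,45', '97,62,46', '102,101,105', '88,88,91', '42,42,41', '41,40,40', '21,22,21', '53,37,30', '51,36,27', '52,37,30', '51,35,28', '54,36,29', '53,35,28', '52,35,27', '52,36,28', '53,36,28', '53,36,27', '52,35,28', '53,37,29', '54,38,31', '24,26,26', '41,39,39', '43,42,43', '51,50,51', '97,96,98', '53,36,28', '98,63,47', '98,63,46']
```

Numerically, the observed side-edge band (u 305..345 at row 25) matches the prediction within about 0.5 mm. The jaws have about 4.2 mm front and 2.2 mm back clearance, so I'll shift 1 mm back and insert.

```bash
python3 -m creep '{"translation": [[-0.9,-0.4,0],[1.4,-3.7,0],[1.4,-3.7,0],[1.4,-3.7,0],[0,0,0]], "spin": [0,0,0,0,0], "gripper": [0,0,0,0,0]}'
python3 -m creep '{"translation": [[1.4,-3.7,0],[1.4,-3.7,0],[1.4,-3.7,0],[0,0,0]], "spin": [0,0,0,0], "gripper": [0,0,0,0]}'
```

```text
t: 21.7
eef_pos: [0.5215, 0.1081, 0.0675]
ee_rot: [3.141, -0.0, -1.171]
force: [0.1, 0.2, -2.0]
width: 0.0268
gripper_force: 34.9
t: 22.1
eef_pos: [0.5257, 0.0971, 0.0675]
ee_rot: [3.142, -0.0, -1.171]
force: [-0.3, 0.1, -0.0]
width: 0.0272
gripper_force: 34.9
```

```bash
python3 -m creep '{"translation": [[1.4,-3.7,0],[1.4,-3.7,0],[0.7,-1.9,0],[0,0,0]], "spin": [0,0,0,0], "gripper": [0,0,0,0]}'
python3 -m creep '{"translation": [[0.4,-0.9,0],[0.4,-0.9,0],[0,0,0]], "spin": [0,0,0], "gripper": [0,0,0]}'
python3 -m creep '{"translation": [[0.4,-0.9,0],[0.4,-0.9,0],[0,0,0]], "spin": [0,0,0], "gripper": [0,0,0]}'
```

```text
t: 22.5
eef_pos: [0.5291, 0.0879, 0.0676]
ee_rot: [3.142, 0.0, -1.171]
force: [-0.5, -1.3, -1.3]
width: 0.0272
gripper_force: 34.9
t: 22.8
eef_pos: [0.5299, 0.0864, 0.0675]
ee_rot: [3.142, -0.0, -1.171]
force: [-0.1, 0.3, -1.0]
width: 0.0271
gripper_force: 34.9
t: 23.1
eef_pos: [0.5307, 0.0847, 0.0676]
ee_rot: [-3.141, 0.0, -1.171]
force: [-0.1, 0.5, -0.4]
width: 0.027
gripper_force: 34.9
```

```bash
python3 -m creep '{"translation": [[0.4,-0.9,0],[0,0,0]], "spin": [0,0], "gripper": [0,0]}'
python3 -m creep '{"translation": [[0.4,-0.9,0],[0,0,0]], "spin": [0,0], "gripper": [0,0]}'
python3 - <<'E'
from c4 import *
g=cv2.cvtColor(I,cv2.COLOR_RGB2GRAY)
for v in range(60,200,6): print(v,["%d,%d"%(x[0],x[2]) for x in I[v,270:390:6]])
E
```

```text
t: 23.3
eef_pos: [0.5309, 0.0845, 0.0675]
ee_rot: [-3.141, 0.001, -1.171]
force: [-2.6, 5.5, -0.2]
width: 0.0273
gripper_force: 34.9
t: 23.5
eef_pos: [0.5311, 0.0845, 0.0675]
ee_rot: [-3.141, 0.002, -1.171]
force: [-5.1, 10.9, 0.9]
width: 0.0272
gripper_force: 35.0
[0.5311 0.0845 0.0675] [-3.1409  0.0021 -1.1712] [-5.5773 10.4796  0.4889] 0.027104273474672265
plate f z20 [300.7 135.7]
plate f z45 [317.3 137.9]
plate f z55 [325.7 139.1]
plate top f [408.  150.1]
plate top b [438.2 150.6]
board back top [389.7 142.1]
board back z45 [358.7 138.9]
board back z20 [336.6 136.6]
0 ['107,68,51', '106,68,51', '109,79,51', '169,120,78', '151,107,69', '99,72,48', '185,131,83', '191,135,86', '138,114,83', '136,114,81', '140,116,83', '137,114,82', '139,116,83', '65,42,33', '70,49,36', '66,46,36', '68,46,36', '67,44,34', '66,45,34', '68,46,35', '66,44,33', '67,45,36', '68,47,37', '60,41,32', '62,44,35', '60,40,32', '145,122,87', '220,184,129', '188,164,124']
5 ['106,69,51', '106,68,51', '109,79,51', '170,120,78', '151,108,70', '99,73,49', '184,131,82', '192,137,87', '138,114,82', '139,115,83', '13
[... 8180 characters left out ...]
', '95,98', '102,105', '113,53', '110,51', '109,52']
186 ['78,37', '77,34', '82,37', '102,107', '91,95', '101,104', '99,102', '195,196', '190,190', '190,190', '188,188', '196,196', '190,190', '103,106', '100,104', '106,110', '93,97', '62,32', '105,51', '104,49']
192 ['235,220', '232,216', '230,214', '98,100', '99,101', '102,105', '100,103', '240,224', '186,185', '190,190', '186,188', '204,198', '93,95', '103,104', '84,88', '105,107', '80,82', '236,220', '234,219', '238,223']
198 ['233,217', '229,213', '231,214', '91,93', '103,105', '234,218', '233,217', '118,105', '124,111', '126,114', '233,218', '230,213', '232,216', '233,217', '80,81', '103,105', '133,119', '235,219', '230,214', '228,212']
```

Contact at 11 N: the barrel is home and the plate edge is where predicted. I'll let the clip close gradually.

```bash
python3 -m creep '{"translation": [[0,0,0],[0,0,0],[0,0,0],[0,0,0],[0,0,0],[0,0,0],[0,0,0],[0,0,0]], "spin": [0,0,0,0,0,0,0,0], "gripper": [0.35,0.38,0.41,0.44,0.47,0.5,0.53,0.56]}' 35
python3 -m creep '{"translation": [[0,0,0],[0,0,0],[0,0,0],[0,0,0],[0,0,0],[0,0,0],[0,0,0]], "spin": [0,0,0,0,0,0,0], "gripper": [0.6,0.65,0.7,0.8,0.9,1,1]}'
python3 - <<'E'
from chk import *
cv2.imwrite("pics/r1.png",f["img"][:,:,::-1])
print(s["eef_pos"],s["force"])
print([(np.round(d["centre"],4),round(d["confidence"],2)) for l in ("clip","plate") for d in nets.pinpoint("wrist",l)[:1]])
for c in ("top","scene"):
    cams.grab_frame(c);print(c,[(l,np.round(d["centre"],4),round(d["confidence"],2)) for l in("clip","plate","easel_board") for d in nets.pinpoint(c,l)[:1]])
I=f["img"].mean(2)
for v in (40,50,70,100,126,132,138,150,165,180,200,220): print(v,[int(x) for x in I[v,240:420:6]])
E
```

```text
t: 24.35
eef_pos: [0.5313, 0.0822, 0.0675]
ee_rot: [3.141, -0.0, -1.171]
force: [-0.3, -2.3, 1.1]
width: 0.0478
gripper_force: 2.9
t: 25.05
eef_pos: [0.5314, 0.0829, 0.0675]
ee_rot: [3.142, 0.0, -1.171]
force: [-1.1, 0.3, -0.4]
width: 0.0857
gripper_force: 0.0
[0.5315 0.0829 0.0676] [ 0.0973  0.2877 -0.0827]
[(array([0.552 , 0.0365, 0.0515]), 0.56)]
top [('clip', array([0.5539, 0.0379, 0.0586]), 0.68), ('plate', array([ 0.5741, -0.0024,  0.0396]), 0.87), ('easel_board', array([ 0.5721, -0.0025,  0.0413]), 0.72)]
scene [('clip', array([0.5543, 0.0361, 0.0604]), 0.84), ('plate', array([ 0.5761, -0.0055,  0.0358]), 0.58), ('easel_board', array([ 0.5756, -0.0057,  0.0375]), 0.85)]
40 [63, 63, 62, 68, 107, 94, 62, 56, 75, 88, 36, 37, 30, 101, 43, 43, 44, 41, 42, 43, 41, 41, 44, 41, 39, 38, 83, 108, 109, 165]
50 [66, 67, 67, 68, 105, 94, 59, 57, 76, 89, 38, 38, 35, 103, 45, 39, 41, 42, 41, 44, 42, 43, 44, 40, 38, 38, 111, 110, 112, 162]
70 [65, 66, 65, 70, 106, 94, 60, 58, 78, 87, 35, 37, 47, 106, 46, 40, 42, 40, 41, 43, 44, 43, 42, 40, 37, 38, 113, 172, 140, 164]
100 [61, 62, 61, 71, 106,
[... 527 characters left out ...]
]
150 [63, 63, 64, 65, 64, 66, 61, 59, 85, 85, 74, 101, 100, 97, 152, 156, 153, 52, 44, 68, 94, 101, 106, 111, 113, 112, 113, 144, 167, 164]
165 [62, 58, 59, 60, 60, 59, 59, 60, 86, 84, 82, 105, 152, 150, 147, 153, 149, 150, 150, 150, 59, 88, 43, 32, 34, 36, 62, 61, 58, 60]
180 [68, 67, 67, 69, 67, 67, 63, 58, 87, 83, 85, 151, 153, 149, 150, 149, 152, 151, 149, 151, 59, 86, 60, 61, 61, 60, 62, 61, 61, 61]
200 [211, 202, 196, 205, 204, 209, 59, 54, 86, 84, 99, 107, 105, 102, 150, 147, 157, 205, 55, 57, 66, 84, 105, 201, 198, 205, 206, 206, 207, 204]
220 [203, 198, 196, 202, 103, 56, 60, 83, 79, 203, 103, 103, 105, 111, 203, 202, 201, 203, 90, 57, 58, 78, 79, 209, 206, 204, 205, 204, 205, 199]
```

```bash
python3 - <<'E'
import cv2,numpy as np
for n in ("c4","r1"):
    I=cv2.imread(f"pics/{n}.png").astype(int)
    m=((abs(I[:,:,0]-I[:,:,2])<10)&(I.mean(2)>130)).astype(np.uint8); m[:120]=0;m[215:]=0;m[:,:285]=0;m[:,375:]=0
    m=cv2.morphologyEx(m,cv2.MORPH_OPEN,np.ones((5,5),np.uint8))
    k,l,st,ce=cv2.connectedComponentsWithStats(m);i=1+np.argmax(st[1:,4]);print(n,st[i].tolist(),ce[i].round(1))
    c=np.argwhere(l==i)[:,::-1].astype(np.float32);h=cv2.convexHull(c);print(cv2.minEnclosingCircle(h),cv2.fitEllipse(h))
    for u in (300,312,324,330,336,342,350,360): print(u,[f"{I[v,u,2]},{I[v,u,0]}" for v in range(120,168,4)])
E
```

```text
c4 [300, 140, 55, 54, 2346] [326.6 166.7]
((326.68896484375, 166.33834838867188), 27.73467445373535) ((326.7336120605469, 166.5288848876953), (54.433223724365234, 55.160865783691406), 98.90758514404297)
300 ['154,90', '154,93', '156,104', '161,108', '94,62', '55,28', '108,50', '106,51', '101,48', '53,44', '129,132', '202,202']
312 ['156,92', '156,93', '147,100', '149,100', '136,93', '57,31', '205,205', '198,199', '199,200', '198,199', '197,198', '195,196']
324 ['71,36', '158,94', '149,99', '149,99', '151,102', '208,212', '203,203', '204,206', '204,205', '202,202', '196,197', '194,194']
330 ['66,34', '157,93', '149,100', '149,99', '150,100', '126,110', '200,200', '198,200', '197,198', '196,197', '198,199', '202,201']
336 ['64,33', '157,93', '149,99', '149,100', '150,100', '125,83', '205,203', '196,199', '197,196', '196,198', '195,197', '195,196']
342 ['66,33', '158,94', '149,100', '149,100', '150,100', '135,91', '95,97', '197,197', '195,195', '195,195', '194,194', '193,192']
350 ['67,34', '158,94', '148,99', '149,101', '150,100', '144,97', '55,28', '56,29', '198,199', '192,192', '192,
[... 630 characters left out ...]
'130,86', '131,88', '107,72', '91,91', '148,148', '146,147', '147,147', '147,148']
330 ['56,28', '55,27', '106,61', '128,84', '130,86', '130,87', '120,80', '117,117', '155,155', '154,153', '153,153', '152,152']
336 ['57,30', '58,30', '89,50', '134,83', '130,86', '130,86', '130,87', '77,71', '149,149', '149,148', '148,148', '149,148']
342 ['59,31', '58,31', '75,43', '136,81', '129,86', '131,87', '130,87', '66,41', '153,153', '148,149', '149,150', '149,149']
350 ['59,31', '60,31', '69,37', '136,82', '129,85', '130,86', '133,87', '112,75', '43,44', '86,86', '149,148', '148,148']
360 ['60,29', '60,31', '66,35', '135,80', '130,87', '130,87', '132,87', '127,84', '43,45', '45,47', '48,48', '58,61']
```

The clip has tilted with the board and is holding, but the barrel looks about 1 mm off the edge. I'll back off, partly close the fingers, and nudge it home by the handle ends.

```bash
python3 -m creep '{"translation": [[-2,5,0],[-3,8,0],[-3,8,0],[0,0,0],[0,0,0],[0,0,0],[0,0,0],[0,0,0]], "spin": [0,0,0,-0.03,0,0,0,0], "gripper": [1,1,1,1,0.35,0.33,0.33,0.33]}' 20
python3 -m creep '{"translation": [[1.1,-2.8,0],[0.7,-1.9,0],[0,0,0]], "spin": [0,0,0], "gripper": [0.33,0.33,0.33]}'
python3 -m creep '{"translation": [[0.7,-1.9,0],[0,0,0]], "spin": [0,0], "gripper": [0.33,0.33]}'
```

```text
t: 26.4
eef_pos: [0.5235, 0.1036, 0.0675]
ee_rot: [3.142, -0.0, -1.201]
force: [0.6, -0.5, 0.2]
width: 0.061
gripper_force: 0.0
t: 26.7
eef_pos: [0.5254, 0.0988, 0.0675]
ee_rot: [3.142, -0.0, -1.201]
force: [0.5, 0.5, 0.1]
width: 0.0371
gripper_force: 0.0
t: 26.9
eef_pos: [0.5266, 0.0977, 0.0678]
ee_rot: [-3.14, 0.0, -1.201]
force: [1.1, 2.0, -0.4]
width: 0.0297
gripper_force: 1.2
```

```bash
python3 -m creep '{"translation": [[0.4,-0.9,0],[0,0,0]], "spin": [0,0], "gripper": [0.33,0.33]}'
python3 -m creep '{"translation": [[0.4,-0.9,0],[0,0,0]], "spin": [0,0], "gripper": [0.33,0.33]}'
python3 -m creep '{"translation": [[0.2,-0.5,0],[0,0,0]], "spin": [0,0], "gripper": [0.33,0.33]}'
```

```text
t: 27.1
eef_pos: [0.5272, 0.0976, 0.0679]
ee_rot: [-3.139, 0.001, -1.2]
force: [-0.6, 6.6, -0.0]
width: 0.0292
gripper_force: 3.2
t: 27.3
eef_pos: [0.5279, 0.0975, 0.068]
ee_rot: [-3.138, 0.002, -1.2]
force: [-1.4, 9.8, 0.7]
width: 0.0289
gripper_force: 5.1
t: 27.5
eef_pos: [0.5281, 0.0974, 0.0681]
ee_rot: [-3.138, 0.002, -1.2]
force: [-2.1, 11.9, 1.2]
width: 0.0289
gripper_force: 6.1
```

```bash
cat > gap.py <<'E'
from chk import *
from scipy.signal import find_peaks
I=f["img"].astype(int); cv2.imwrite("pics/g.png",f["img"][:,:,::-1])
m=((abs(I[:,:,0]-I[:,:,2])<8)&(I.mean(2)>130)).astype(np.uint8); m[:90]=0;m[235:]=0;m[:,:285]=0;m[:,375:]=0
m=cv2.morphologyEx(m,cv2.MORPH_OPEN,np.ones((5,5),np.uint8))
k,l,st,ce=cv2.connectedComponentsWithStats(m);i=1+np.argmax(st[1:,4]);print(st[i].tolist(),ce[i].round(1),s["eef_pos"],s["ee_rot"][2])
u=int(ce[i][0])+4; print(u,[(v,f"{I[v,u,0]},{I[v,u,2]}") for v in range(st[i][1]-40,st[i][1]+6,2)])
u0,v0=ce[i]
for z in (.075,.080,.085): # barrel top height guess
    h=ray(f,(u0,v0),z)-np.array([.575,-.004,0]); print("hinge top f,y",z,(h[0]*np.cos(y)+h[1]*np.sin(y))*1e3,(-h[0]*np.sin(y)+h[1]*np.cos(y))*1e3)
E
python3 gap.py
```

```text
[306, 101, 53, 56, 2331] [331.8 128.8] [0.5281 0.0974 0.0681] -1.1998903268595176
335 [(61, '66,36'), (63, '65,34'), (65, '65,35'), (67, '62,34'), (69, '118,69'), (71, '159,94'), (73, '126,78'), (75, '148,100'), (77, '150,99'), (79, '150,100'), (81, '150,101'), (83, '150,100'), (85, '150,100'), (87, '139,93'), (89, '122,83'), (91, '102,69'), (93, '101,69'), (95, '111,76'), (97, '107,72'), (99, '105,69'), (101, '173,177'), (103, '172,172'), (105, '171,171')]
hinge top f,y 0.075 -10.573488808741253 44.2777777165628
hinge top f,y 0.08 -10.469474204347437 44.248991316468874
hinge top f,y 0.085 -10.365459599953507 44.22020491637492
```

```bash
cat >> gap.py <<'E'
from scipy.spatial.transform import Rotation as Ro
def TM(p,e): M=np.eye(4);M[:3,:3]=Ro.from_euler("xyz",e).as_matrix();M[:3,3]=p;return M
W=np.eye(4);W[:3,:3]=f["R"];W[:3,3]=np.ravel(f["t"])
X=W@TM(s["eef_pos"],s["ee_rot"])
def old(p,e,uv,z):
    N=X@np.linalg.inv(TM(p,e)); h=ray(dict(R=N[:3,:3],t=N[:3,3],mtx=f["mtx"]),uv,z)-np.array([.575,-.004,0])
    return (h[0]*np.cos(y)+h[1]*np.sin(y))*1e3,(-h[0]*np.sin(y)+h[1]*np.cos(y))*1e3
print("contact",old([.5311,.0845,.0675],[-3.1409,.0021,-1.1712],(326.7,166.5),.0835))
print("released",old([.5315,.0829,.0676],[3.1416,0,-1.171],(330.7,175),.081))
E
python3 gap.py | tail -2
```

```text
contact (np.float64(-9.052137973673299), np.float64(43.09249695928269))
released (np.float64(-10.716750698356961), np.float64(44.515464905024494))
```

```bash
python3 -m creep '{"translation": [[0.4,-0.9,0],[0,0,0]], "spin": [0,0], "gripper": [0.33,0.33]}'
python3 -m creep '{"translation": [[0.4,-0.9,0],[0,0,0]], "spin": [0,0], "gripper": [0.33,0.33]}'
python3 gap.py | grep -v "("; python3 gap.py | head -4
```

```text
t: 27.8
eef_pos: [0.5285, 0.0969, 0.0681]
ee_rot: [-3.137, 0.002, -1.2]
force: [-2.1, 13.9, 0.8]
width: 0.0292
gripper_force: 7.2
t: 28.0
eef_pos: [0.5289, 0.0967, 0.0682]
ee_rot: [-3.137, 0.003, -1.2]
force: [-4.9, 17.4, 2.1]
width: 0.0289
gripper_force: 9.5
[307, 102, 53, 56, 2294] [332.4 130.1] [0.5289 0.0967 0.0682] -1.1998157539477252
hinge top f,y 0.075 -10.342461630352448 43.77235714816834
hinge top f,y 0.08 -10.235303956996704 43.72299037178764
hinge top f,y 0.085 -10.128146283640957 43.673623595406944
[307, 102, 53, 56, 2292] [332.4 130. ] [0.5289 0.0967 0.0681] -1.1997616090311571
336 [(62, '66,36'), (64, '66,36'), (66, '65,35'), (68, '66,36'), (70, '66,36'), (72, '69,38'), (74, '162,96'), (76, '154,92'), (78, '129,86'), (80, '147,99'), (82, '149,99'), (84, '149,100'), (86, '150,100'), (88, '150,100'), (90, '150,101'), (92, '131,89'), (94, '112,76'), (96, '102,70'), (98, '112,76'), (100, '107,72'), (102, '91,93'), (104, '174,175'), (106, '171,172')]
hinge top f,y 0.075 -10.348019782612875 43.76809405752258
hinge top f,y 0.08 -10.240636399544304 43.71930355971981
```

```bash
python3 -m creep '{"translation": [[0.4,-0.9,0],[0.2,-0.5,0],[0,0,0]], "spin": [0,0,0], "gripper": [0.33,0.33,0.33]}'
python3 gap.py | head -4
```

```text
t: 28.4
eef_pos: [0.5293, 0.0965, 0.0681]
ee_rot: [-3.136, 0.005, -1.2]
force: [-8.6, 25.3, 2.8]
width: 0.0285
gripper_force: 13.2
[307, 103, 53, 56, 2289] [332.9 131. ] [0.5293 0.0965 0.0682] -1.199726076193274
336 [(63, '64,35'), (65, '66,37'), (67, '65,35'), (69, '66,36'), (71, '65,35'), (73, '65,35'), (75, '117,67'), (77, '158,94'), (79, '127,78'), (81, '148,100'), (83, '149,99'), (85, '149,100'), (87, '150,101'), (89, '150,101'), (91, '152,102'), (93, '139,93'), (95, '119,80'), (97, '101,69'), (99, '109,75'), (101, '107,73'), (103, '90,93'), (105, '178,178'), (107, '174,174')]
hinge top f,y 0.075 -10.192847620236961 43.75253514685491
hinge top f,y 0.08 -10.083646706330393 43.685767758884346
```

The force jumped to 25 N with no further travel, so the clip is home. I'll back off, rise clear and check.

```bash
python3 -m creep '{"translation": [[-1,3,0],[-4,10,0],[-8,20,0],[-10,25,0],[0,0,30],[0,0,45],[0,0,45],[0,0,0]], "spin": [0,0,0,0,0,0,0,0], "gripper": [0.33,0.33,0.33,0.33,0.33,0.33,0.33,0.33]}'
python3 - <<'E'
from chk import *
print(s["t"],s["eef_pos"])
P={}
for k in range(3):
  for c in ("top","scene"):
    F=cams.grab_frame(c)
    if k==0:
        cv2.imwrite(f"pics/z_{c}.png",F["img"][:,:,::-1]);P[c]=F
    for l in("clip","plate","plate_front","easel_board","dropper","tin","knife"):
        for d in nets.pinpoint(c,l)[:1]: P.setdefault((c,l),[]).append(d["centre"])
for k,v in P.items():
    if isinstance(v,list): print(k,np.mean(v,0))
e=bd([[3,0,0],[6,0,55]]);print("expected plate, plate_front",e, "clip", bd([[-1,43,18]]))
# observed top strip ends vs board in scene
F=P["scene"]
print(proj(F,bd([[6,34,110],[6,-34,110],[6,34,55],[6,-34,55],[6,34,10],[6,-34,10]])).round(1).tolist())
I=F["img"]
q=proj(F,bd([[6,yy,80] for yy in range(-46,47,4)])).round().astype(int);print([(int(a),int(b),int(I[b,a].mean())) for a,b in q])
q=proj(F,bd([[6,0,zz] for zz in range(20,131,5)])).round().astype(int);print([(int(a),int(b),int(I[b,a].mean())) for a,b in q])
E
```

```text
t: 29.25
eef_pos: [0.5082, 0.1511, 0.1939]
ee_rot: [-3.132, 0.0, -1.2]
force: [-0.8, 0.5, -0.2]
width: 0.0291
gripper_force: 0.0
29.3 [0.5066 0.1505 0.1908]
('top', 'plate') [ 0.576  -0.0012  0.0415]
('top', 'plate_front') [ 0.5721 -0.0008  0.0768]
('top', 'easel_board') [ 0.5745 -0.0009  0.039 ]
('top', 'dropper') [ 0.7309  0.2562 -0.0039]
('top', 'tin') [ 0.7363 -0.2653 -0.0001]
('top', 'knife') [ 0.4054 -0.0096  0.0003]
('scene', 'clip') [0.5531 0.0364 0.0586]
('scene', 'plate') [ 0.5774 -0.004   0.038 ]
('scene', 'plate_front') [ 0.569  -0.0041  0.0961]
('scene', 'easel_board') [ 0.5763 -0.0066  0.0366]
('scene', 'dropper') [0.7283 0.2556 0.0009]
('scene', 'tin') [ 0.7367 -0.2682 -0.0007]
('scene', 'knife') [ 0.4074 -0.0089  0.001 ]
('top', 'clip') [0.5537 0.0337 0.0565]
expected plate, plate_front [[ 0.5777 -0.003   0.0408]
 [ 0.5672 -0.007   0.0947]] clip [[0.5542 0.0341 0.0571]]
[[327.1, 194.2], [305.6, 211.6], [331.8, 214.8], [311.1, 232.3], [335.5, 230.7], [315.4, 248.2]]
[(305, 226, 175), (306, 225, 169), (307, 224, 157), (309, 223, 98), (310, 222, 85), (311, 221, 64), (312, 220, 53), (314, 219, 50), (315, 218, 48), (316, 217, 51), (317, 216, 50), (319, 215, 48), (320, 214, 50), (321, 213, 50), (322, 212, 49), (324, 211, 49), (325, 210, 49), (326, 209, 48), (327, 208, 49), (329, 207, 92), (330, 206, 135), (331, 205, 168), (332, 204, 179), (333, 203, 181)]
[(325, 236, 81), (324, 234, 85), (324, 232, 77), (323, 231, 84), (323, 229, 82), (323, 227, 85), (322, 225, 76), (322, 223, 55), (321, 222, 50), (321, 220, 53), (320, 218, 50), (320, 216, 53), (319, 214, 50), (319, 212, 47), (318, 210, 46), (318, 209, 52), (317, 207, 63), (317, 205, 99), (317, 203, 143), (316, 201, 177), (316, 199, 180), (315, 197, 183), (315, 195, 184)]
```

```bash
python3 -c "
from station import arm
print(arm.job_done())"
```

```text
the job is handed in; nothing more can be done
None
```

I handed the job in at about 29 s of the 51 s allowed. The plate stands on the ledge against the board, lacquer outward and edges in line. The clip is pushed home over the +y side edge below the lacquer, and the bottle, tin and spatula measure as unmoved.

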